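# Put the red figure away in the display case and click its door shut

### The arm

A 7-joint arm with a two-finger parallel gripper is mounted at the origin on the work surface. World frame = base frame: x ahead of the robot, y to its left, z up, the work surface at z = 0. Lengths are in m, angles in rad, forces in N, time in s.
With the tool pointing down it reaches from about 0.425 to 0.875 m from the base axis. Payload 4.7 kg.
Tool frame: the origin (TCP) lies at the very end of the fingers, on their centre line; the grasp point (between the pads) lies 19 mm behind it; z points along the fingers, y is the line along which they close (so a half turn about z gives the same grasp; the last joint's range is limited). The gripper opens to 87 mm and grips with 3 to 60 N. Pads are 19 mm wide; open, the fingers measure 117 mm over their backs; the gripper's body (75 mm by 190 mm) begins 51 mm behind the grasp point.
Start: joints at [1.124, 0.321, -0.07, 1.45, 0.023, 1.371, -0.057], TCP at [0.289, -0.582, 0.223] pointing down, gripper open.
Joint ranges: [-2.86, 2.86], [-0.3, 2.09], [-1.38, 1.24], [0.06, 2.45], [-1.56, 4.7], [0.09, 2.05], [-2.69, 2.69]. Speed limits (rad/s): [2.57, 2.57, 3.14, 3.14, 3.14, 3.14, 3.14].

### API

Orientations are given as a rotation vector (axis times angle).
In Python, from bench import ctrl gives the robot as it stands.
- The arm moves only by the shell command python3 -m jog 'ROWS' [FORCE]. ROWS is JSON, a list that holds one entry, the list of rows, each a list of 7 numbers: the shift along the tool's x, y, z in mm, then the turn, a rotation vector about the tool's x, y, z in degrees, then the finger opening in mm, from 0 to 87. A call has 1 to 10 rows; each row is the pose to reach, as a shift and turn from the pose commanded when the call began, along the tool's axes at that moment; what a row does not reach only later rows make up. A row lasts 1/10 s, in which the tool goes at most 50 mm and 8.59 degrees, less where a joint would pass 70% of its speed; a pose out of reach is approached as far as the arm can. A call with a gripper value outside its range is refused whole. The fingers move at their own pace and stop on an object; FORCE is the grip in N (left out, the last holds). Time passes only in rows, so rows that repeat a pose let the fingers close. It gives the time, the measured TCP pose, the force, the opening and the grip force at its end, in the units of the state.
- ctrl.get_state(): the state, without advancing time (a new reading comes with each control period).
- ctrl.get_image(name): name is "scene" or "top"; returns a dict with "image" (384x512x3 uint8, red, green, blue), "depth" (384x512 float32, m along the optical axis (not along the pixel's ray), 0 where there is no reading), "fov_y" (degrees; the focal length in pixels is half the picture's height over the tangent of half this angle, whatever the lens; pixels are square), "cx", "cy" (the principal point, pixels), "rvec" (rotation vector, rad) and "tvec" (3), from world to camera coordinates, as OpenCV has them. Camera axes: x right, y down, z forward; pixel columns grow to the right and rows downward; lengths in m; the calibration is good to about 2 mm. A picture is of the moment at which its call begins.
- ctrl.close_job(): hands the job in; it is judged then, once.
The state is a dict: "time": time; "joint_positions": joint angles; "qd": joint speeds; "joint_torque": joint torques, N m; "position": TCP position; "tool_rot": TCP orientation; "ft_force": force on the tool from outside, world axes, zero at the start; "torque": the same for the moment, N m; "grip_width": opening from 0.0 (shut) to 1.0 (fully open); "grip_force": force on a finger pad.
Only numpy, scipy, OpenCV 4.12 (cv2) and the standard library are available. Lean on these libraries where they do the work, as an engineer would, in place of code of your own. Each camera call takes 0.05 s, during which the arm holds its last target. There are 200 camera calls.

### The job

The blue-framed door of the clear display case stands ajar on the first click of its two-click catch. Pull it through the catch and swing it wide open, stand the red figure upright on the wooden tray on the inside of the door, then close the door past both clicks until it is fully home, gently: never press it against its end stop with more than about 15 N. Let go, and leave the other figures, the dice and the mug where they are.

Things in the scene. Friction and masses are not known exactly. Their poses are not given: they have to be found in the camera images.
- case: display case fixed to the table, clear panels with black edges, 160 deep (x) x 240 wide (y) x 170 mm high; origin at the centre of its underside, x to its back, y to its left seen from the robot, z up; the door closes its front, whose plane is 80 mm to -x of the origin. Some painted figures stand on a plinth inside
- door (a joint): door angle about its upright hinge line, rad, growing as it opens to the robot (clockwise from above); 0: leaf parallel to the case front, 1.57 straight out, ends at 1.75. Stays where left. Starts ajar on the first click (0.1 to 0.16, loose). Fully home, after the second click, lies anywhere from -0.057 to 0.057: the catch plate is screw-adjusted, which cannot be seen
- catch_place (a point): about where the two-click catch sits inside the case, by the door's free edge, fixed to the case, 70 mm up. Closing, a sprung roller must be forced aside twice, 44 mm apart at the free edge, each time with about 3 to 7 N at the handle; the same pulling out. The first is passed between 0.19 and 0.35 rad. Past the second it draws the door in with about 3 N on to the end stop
- door_handle (a point): grip point on the upright brass bar on the door, 12 mm thick, running from 88 to 160 mm above the table, this point 140 mm above the table; the bar's axis stands 35 mm in front of the leaf's outer face and 190 mm from the hinge line along the leaf (47 mm in front of the hinge line); its two stand-offs are lower, 96 and 112 mm up. Axes: as the case when the door is at 0, turning with the door
- door_hinge (a point): point on the upright hinge line, at the left (+y) end of the leaf, 140 mm above the table. The leaf is 220 mm long, from 12 to 160 mm above the table, 12 mm thick, blue frame with a clear panel
- tray_floor (a point): centre of the top of the wooden tray floor on the inner side of the door, 95 mm above the table; x points away from the leaf (the inner face is 25 mm to -x), y along the leaf towards the hinge. Inside, the tray is 50 mm (x) by 104 mm (y) with a rim 12 mm high; open above only while the door is open
- red_figure_mid (a point): red figure 58 mm tall standing on a round base 30 mm wide, body a round column 21 mm thick from 6 to 40 mm up, head 17 mm wide; the point is on its axis, half-way up (29 mm above its underside), z up; it may be turned any way. About 50 g. It is the one to put away
- blue_figure_mid (a point): blue figure 58 mm tall standing on a round base 30 mm wide, body a round column 21 mm thick from 6 to 40 mm up, head 17 mm wide; the point is on its axis, half-way up (29 mm above its underside), z up; it may be turned any way. To be left alone
- green_figure_mid (a point): green figure 58 mm tall standing on a round base 30 mm wide, body a round column 21 mm thick from 6 to 40 mm up, head 17 mm wide; the point is on its axis, half-way up (29 mm above its underside), z up; it may be turned any way. To be left alone
- mug: blue mug, 80 mm wide, 95 mm high, origin at the centre of its underside. To be left alone
- die_a: red 20 mm die, origin at the centre of its underside. To be left alone
- die_b: white 20 mm die, origin at the centre of its underside. To be left alone
- stop_place (a point): about the place of the rubber end stop on the catch plate, inside the case behind the leaf's free edge (this point is fixed to the case, the stop up to 10 mm off it); about 25 N per mm. A firm rise of force past the second click (9 to 12 N of push at the handle) tells that the door is home; more than 15 N of push there is too much

How it is judged:
On the way, in this order (a step that is already met when the one before it is completed fails the run):
1. the door has been pulled through the catch and stands wide open (more than 1.1 rad) (value of joint door above 1.1 rad), for 0.1 s.
2. the red figure stands upright in the door tray, let go (x of red_figure_mid in the frame of tray_floor between -0.022 and 0.022 m and y of red_figure_mid in the frame of tray_floor between -0.052 and 0.052 m and z of red_figure_mid in the frame of tray_floor between 0.024 and 0.034 m and angle between red_figure_mid's own z axis and vertical below 0.15 rad and contact force between the fingers and red_figure below 0.1 N), for 0.2 s.
3. the door is fully home, past the second click (distance between nose_rear and home_mark below 0.0024 m), for 0.2 s.
At the end, for the whole second after the job is handed in: The door is fully home past the second click (its striker within 2.4 mm of the home place behind the roller) and at rest; the red figure stands upright (within 0.15 rad) inside the rim of the door tray; nothing is held; the other things are where they were (within 25 mm) (x of red_figure_mid in the frame of tray_floor between -0.022 and 0.022 m and y of red_figure_mid in the frame of tray_floor between -0.052 and 0.052 m and z of red_figure_mid in the frame of tray_floor between 0.024 and 0.034 m and angle between red_figure_mid's own z axis and vertical below 0.15 rad and distance between nose_rear and home_mark below 0.0024 m and velocity of joint door between -0.03 and 0.03 rad/s); the robot touches nothing.
It fails at once if the door is pressed or slammed against its end stop with more than 21 N at the stop (the catch's own pull of about 3 N included) (contact force between door and stop_c0 above 21 N).
It fails at once if the blue or green figure, the mug or a die is shoved more than 25 mm or knocked over (distance of any of blue_figure_mid, green_figure_mid, mug, die_a, die_b from where it was at the start of the episode above 0.025 m or angle between any of blue_figure_mid, green_figure_mid, mug's own z axis and vertical above 0.5 rad).
It also fails if it takes over 72 s, if anything falls off the work surface, if the arm or the gripper's body presses on something with over 40 N, if the wrist force passes 120 N, or if a joint passes its speed limit or range.

## Working session

There is one attempt and no reset: what is moved stays moved. The work goes in short steps, Python scripts to look and compute and a shell command to move; the robot and the scene stay as the last step left them, time stands still between calls to the robot, and variables do not carry over. Pictures are saved under pics/ and viewed, at most 10 in all, crops included, and the job is handed in when it is done.

```bash
ls; mkdir -p pics; cat > h.py <<'E'
import numpy as np, cv2
from scipy.spatial.transform import Rotation as R
from bench import ctrl
def cam(n):
    d=ctrl.get_image(n); im=d["image"]; f=im.shape[0]/2/np.tan(np.radians(d["fov_y"])/2)
    return im,d["depth"],f,d["cx"],d["cy"],R.from_rotvec(d["rvec"]).as_matrix(),np.array(d["tvec"])
def cloud(c):
    im,z,f,cx,cy,Rm,t=c; v,u=np.mgrid[:im.shape[0],:im.shape[1]]
    p=np.stack([(u-cx)/f*z,(v-cy)/f*z,z],-1)
    return (p-t)@Rm
def ray(c,u,v,h):
    _,_,f,cx,cy,Rm,t=c; o=-Rm.T@t; d=Rm.T@np.array([(u-cx)/f,(v-cy)/f,1]); return o+d*(h-o[2])/d[2]
def save(n,im): cv2.imwrite("pics/"+n+".png",im[:,:,::-1])
def proj(c,P):
    _,_,f,cx,cy,Rm,t=c; q=Rm@np.array(P)+t; return q[:2]/q[2]*f+[cx,cy]
E
python3 - <<'E'
from h import *
a=cam("scene");b=cam("top")
save("s0",a[0]);save("t0",b[0])
for c in(a,b):print(-c[5].T@c[6],c[2:5])
s=ctrl.get_state();print(s);print(R.from_rotvec(s["tool_rot"]).as_matrix())
E
```

```text
pics
[ 0.99171346 -0.44709703  0.72328208] (np.float64(355.4680218045699), 263.38568372270834, 183.89324138730916)
[0.37927982 0.02788355 1.17623911] (np.float64(386.5413415791083), 248.4367868378168, 194.65650457375642)
{'time': 0.1, 'joint_positions': array([ 1.12409064,  0.32171768, -0.07010253,  1.45158293,  0.02264251,
        1.37078206, -0.05688972]), 'qd': array([-0.0020466 , -0.00275902, -0.00029756, -0.00175281,  0.00122252,
       -0.00057495, -0.00010128]), 'joint_torque': array([-5.07657933e-04, -4.92573667e+01, -4.05867314e-01, -3.13399816e+01,
       -6.41218317e-02,  3.94750165e-02,  7.56522832e-05]), 'position': array([ 0.28876471, -0.58177493,  0.22157626]), 'tool_rot': array([-3.05697063e+00, -7.17172004e-01,  8.08061323e-04]), 'ft_force': array([ 0.28915425, -0.67321879,  0.02159944]), 'torque': array([0.00482813, 0.00585229, 0.02897189]), 'grip_force': 0.0, 'grip_width': 0.997722987070413}
[[ 8.95665924e-01  4.44726649e-01 -8.71915884e-04]
 [ 4.44727485e-01 -8.95664738e-01  1.46310756e-03]
 [-1.30261391e-04 -1.69822054e-03 -9.99998550e-01]]
```

View pics/s0.png

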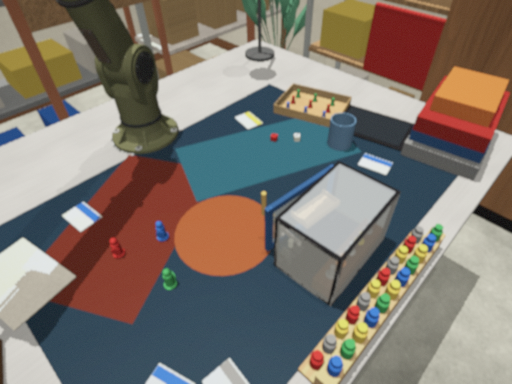

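View pics/t0.png

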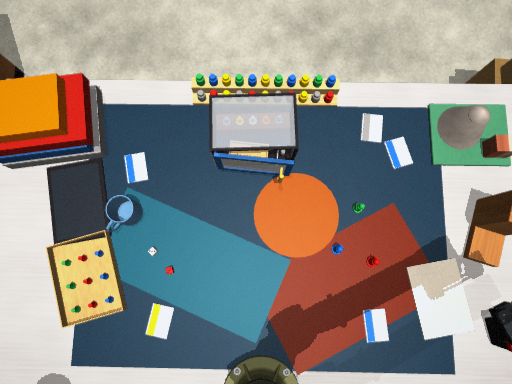

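The scene shows the case at (335,230) and the red, blue and green figures at (117,248), (161,231) and (169,280). In the top view the case is at (254,122), the blue door edge runs (217,157) to (294,170), the handle is at (281,175), and the red, blue and green figures are at (372,261), (337,249) and (358,208).

```bash
python3 - <<'E'
from h import *
b=cam("top");a=cam("scene")
for nm,c,rois in(("top",b,dict(red=(355,250,390,275),blue=(325,238,350,260),green=(348,198,372,218))),("scene",a,dict(red=(100,230,130,265),blue=(148,215,175,248),green=(155,262,185,296)))):
    P=cloud(c);im=c[0].astype(int)
    for k,(x0,y0,x1,y1) in rois.items():
        s=im[y0:y1,x0:x1];i=dict(red=0,green=1,blue=2)[k]
        o=np.delete(s,i,2).max(2);m=(P[y0:y1,x0:x1,2]>.015)&(P[y0:y1,x0:x1,2]<.08)
        m2=(s[...,i]-o>25)&m
        p=P[y0:y1,x0:x1][m2];top=p[p[:,2]>.045]
        print(nm,k,len(p),(p.min(0)+p.max(0)).round(4)/2,p[:,2].max().round(3),top.mean(0).round(4) if len(top) else 0)
P=cloud(b);im=b[0].astype(int);hsv=cv2.cvtColor(b[0],cv2.COLOR_RGB2HSV)
roi=np.zeros(P.shape[:2],bool);roi[80:190,200:310]=1
bl=roi&(hsv[...,0]>100)&(hsv[...,0]<120)&(hsv[...,1]>150)&(hsv[...,2]>90)&(P[...,2]>.14)&(P[...,2]<.18)
p=P[bl];print("leaf top",len(p),p[:,2].mean());
(q,sz,an)=cv2.minAreaRect(p[:,:2].astype(np.float32)) and cv2.minAreaRect((p[:,:2]*1000).astype(np.float32));print(q,sz,an,cv2.boxPoints((q,sz,an)))
br=roi&(hsv[...,0]>15)&(hsv[...,0]<32)&(hsv[...,1]>120);v,u=np.nonzero(br)
k=(v>165);print("brass",len(u[k]),list(zip(u[k],v[k],P[br][k].round(3).tolist())))
ct=roi&(P[...,2]>.16)&(P[...,2]<.18);p=P[ct];print("case",len(p),cv2.minAreaRect((p[:,:2]*1000).astype(np.float32)))
save("t1",cv2.resize(b[0][80:200,190:320],None,fx=5,fy=5,interpolation=cv2.INTER_CUBIC)[:600,:800])
E
```

```text
top red 69 [ 0.38485 -0.3246   0.03955] 0.062 [ 0.3813 -0.3213  0.0548]
top blue 60 [ 0.41775 -0.2213   0.0381 ] 0.059 [ 0.4164 -0.2185  0.0548]
top green 66 [ 0.54145 -0.28265  0.03935] 0.06 [ 0.541  -0.2848  0.0544]
scene red 151 [ 0.38585 -0.3269   0.0379 ] 0.06 [ 0.3849 -0.3243  0.0542]
scene blue 120 [ 0.4221  -0.22495  0.03875] 0.061 [ 0.42   -0.2221  0.0544]
scene green 152 [ 0.54515 -0.28605  0.0371 ] 0.059 [ 0.5451 -0.2883  0.0542]
leaf top 344 0.1592144626496461
(651.4596557617188, 33.018821716308594) (218.17247009277344, 12.481061935424805) 84.96085357666016 [[635.6615  -75.09764]
 [648.09436 -76.19394]
 [667.2578  141.13528]
 [654.82495 142.23158]]
brass 54 [(np.int64(281), np.int64(167), [0.638, -0.046, 0.114]), (np.int64(282), np.int64(167), [0.639, -0.049, 0.113]), (np.int64(280), np.int64(168), [0.635, -0.043, 0.117]), (np.int64(281), np.int64(168), [0.634, -0.045, 0.119]), (np.int64(282), np.int64(168), [0.635, -0.048, 0.116]), (np.int64(280), np.int64(169), [0.632, -0.043, 0.117]), (np.int64(281), np.int64(169), [0.632, -0.046, 0.116]), (np.int64(282), np.int64(169)
[... 1993 characters left out ...]
t64(179), [0.598, -0.044, 0.14]), (np.int64(278), np.int64(180), [0.602, -0.038, 0.11]), (np.int64(279), np.int64(180), [0.599, -0.04, 0.125]), (np.int64(280), np.int64(180), [0.598, -0.042, 0.127]), (np.int64(281), np.int64(180), [0.598, -0.045, 0.128]), (np.int64(278), np.int64(181), [0.601, -0.038, 0.101]), (np.int64(279), np.int64(181), [0.599, -0.041, 0.109]), (np.int64(280), np.int64(181), [0.598, -0.043, 0.114]), (np.int64(281), np.int64(181), [0.599, -0.046, 0.112]), (np.int64(279), np.int64(182), [0.599, -0.041, 0.098]), (np.int64(280), np.int64(182), [0.598, -0.044, 0.102])]
case 5169 ((715.09326171875, 33.598793029785156), (237.6428680419922, 240.2620849609375), 2.384155035018921)
```

View pics/t1.png

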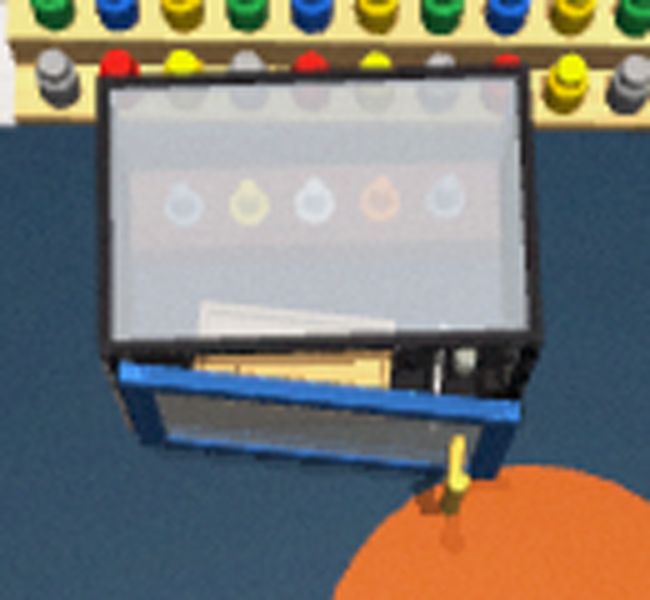

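The crop shows the leaf's top edge from (120,372) to (520,410), with the handle bar top at (457,478). The inner-face hinge end is at about (0.667, 0.141). The model handle from that, (0.604,-0.044), agrees with the brass pixels.

```bash
cat >> h.py <<'E'
H=np.array([.6673,.1411])
def handle(phi,H=H):
    d=np.array([-np.sin(phi),-np.cos(phi)]);n=np.array([-np.cos(phi),np.sin(phi)]);return H+.19*d+.047*n
def go(x,y,z,yaw=None):
    "shift (mm) and turn (deg) in the present tool axes to reach x,y,z with tool y at world heading yaw (deg), tool down"
    s=ctrl.get_state();T=R.from_rotvec(s["tool_rot"]);sh=T.inv().apply(np.array([x,y,z])-s["position"])*1000
    c=T.as_matrix()[:,1];h=np.degrees(np.arctan2(c[1],c[0]))
    if yaw is None: yaw=h
    a=np.radians(yaw);Y=np.array([np.cos(a),np.sin(a),0]);Z=np.array([0,0,-1.]);G=R.from_matrix(np.stack([np.cross(Y,Z),Y,Z],1))
    return sh.round(1),np.degrees((T.inv()*G).as_rotvec()).round(1),h.round(1)
def st():
    s=ctrl.get_state();print("t",round(s["time"],2),"p",s["position"].round(4),"F",s["ft_force"].round(1),"g",round(s["grip_width"]*87,1),round(s["grip_force"],1),"q",s["joint_positions"].round(2))
E
python3 -m jog '[[[521,-342,0,0,0,-80,60],[521,-342,0,0,0,-80,60],[521,-342,0,0,0,-80,60],[521,-342,0,0,0,-80,60],[521,-342,0,0,0,-80,60],[521,-342,0,0,0,-80,60],[521,-342,0,0,0,-80,60],[521,-342,0,0,0,-80,60],[521,-342,0,0,0,-80,60],[521,-342,0,0,0,-80,60]]]' 40
python3 -c "
from h import *
st();print(go(.6035,-.0438,.2216,84.96))"
```

```text
time: 1.2
position: [0.542, -0.1489, 0.2227]
tool_rot: [1.877, 2.519, -0.0]
ft_force: [1.0, -0.6, 0.4]
grip_width: 0.691
grip_force: 0.0
t 1.2 p [ 0.542  -0.1489  0.2227] F [ 1.  -0.6  0.4] g 60.1 0.0 q [ 0.69  0.17 -0.53  1.66  0.09  1.34  0.44]
(array([83.1, 89. ,  1.1]), array([ -0. ,   0. , -68.3]), np.float64(16.6))
```

```bash
python3 -m jog '[[[83,89,0,0,0,-68,60],[83,89,0,0,0,-68,60],[83,89,0,0,0,-68,60],[83,89,0,0,0,-68,60],[83,89,0,0,0,-68,60],[83,89,0,0,0,-68,60],[83,89,0,0,0,-68,60],[83,89,0,0,0,-68,60],[83,89,0,0,0,-68,60],[83,89,0,0,0,-68,60]]]'
python3 -c "
from h import *
st();print(go(.6035,-.0438,.125,84.96));b=cam('top');save('t2',cv2.resize(b[0][80:230,190:340],None,fx=4,fy=4))"
```

```text
time: 2.2
position: [0.6032, -0.046, 0.2224]
tool_rot: [-0.159, -3.137, -0.0]
ft_force: [-0.1, -0.4, -0.0]
grip_width: 0.686
grip_force: 0.0
t 2.2 p [ 0.6032 -0.046   0.2224] F [-0.1 -0.4 -0. ] g 59.7 0.0 q [ 0.64  0.31 -0.74  1.55  0.21  1.37  1.35]
(array([-0.1,  2.2, 97.4]), array([ 0. , -0. , -0.8]), np.float64(84.2))
```

View pics/t2.png

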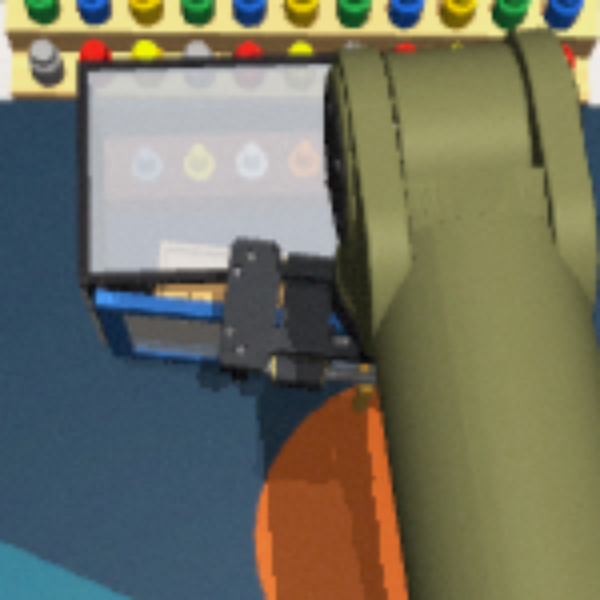

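The gripper is over the handle (365,395 in the crop) and closes along the leaf. Descending and gripping.

```bash
python3 -m jog '[[[0,2,40,0,0,0,60],[0,2,80,0,0,0,60],[0,2,97,0,0,0,60],[0,2,97,0,0,0,60],[0,2,97,0,0,0,10],[0,2,97,0,0,0,0],[0,2,97,0,0,0,0],[0,2,97,0,0,0,0],[0,2,97,0,0,0,0],[0,2,97,0,0,0,0]]]' 40
python3 -c "
from h import *
st()
for p in (.2,.35,.5,.7,.9,1.1,1.3,1.4):print(p,go(*handle(p),.125,90-np.degrees(p)))"
```

```text
time: 3.25
position: [0.6036, -0.0439, 0.1258]
tool_rot: [0.154, 3.137, -0.0]
ft_force: [-0.7, -0.5, 0.3]
grip_width: 0.23
grip_force: 0.0
t 3.25 p [ 0.6036 -0.0439  0.1258] F [-0.7 -0.5  0.3] g 20.0 0.0 q [ 0.62  0.38 -0.72  1.67  0.27  1.2   1.31]
0.2 (array([20.8,  6.2,  0.8]), array([-0. ,  0. ,  5.9]), np.float64(84.4))
0.35 (array([47.6, 18.1,  0.8]), array([-0. ,  0. , 14.4]), np.float64(84.4))
0.5 (array([72.3, 33.9,  0.8]), array([-0.,  0., 23.]), np.float64(84.4))
0.7 (array([101.1,  60.4,   0.8]), array([-0. ,  0. , 34.5]), np.float64(84.4))
0.9 (array([124. ,  92.1,   0.7]), array([-0.,  0., 46.]), np.float64(84.4))
1.1 (array([140.1, 127.7,   0.7]), array([-0. ,  0. , 57.4]), np.float64(84.4))
1.3 (array([148.9, 165.8,   0.7]), array([ 0. ,  0. , 68.9]), np.float64(84.4))
1.4 (array([150.4, 185.3,   0.7]), array([ 0. ,  0. , 74.6]), np.float64(84.4))
```

```bash
python3 -m jog '[[[0,0,0,0,0,0,0],[0,0,0,0,0,0,0],[0,0,0,0,0,0,0],[0,0,0,0,0,0,0]]]' 40
python3 -m jog '[[[5,1,0,0,0,1,0],[10,2,0,0,0,3,0],[15,4,0,0,0,4,0],[21,6,0,0,0,6,0],[28,9,0,0,0,8,0],[34,12,0,0,0,10,0],[41,15,0,0,0,12,0],[48,18,0,0,0,14,0],[56,23,0,0,0,17,0],[64,28,0,0,0,20,0]]]'
python3 -c "
from h import *
st()
for p in (.45,.5,.6,.7,.8,.9,1.,1.1,1.2,1.3,1.35):print(p,go(*handle(p),.125,90-np.degrees(p)))"
```

```text
time: 3.65
position: [0.6036, -0.0439, 0.1256]
tool_rot: [0.153, 3.138, -0.0]
ft_force: [-0.4, 0.8, 1.5]
grip_width: 0.124
grip_force: 40.0
time: 4.65
position: [0.5423, -0.009, 0.1256]
tool_rot: [0.699, 3.062, 0.001]
ft_force: [2.8, 1.2, -0.8]
grip_width: 0.123
grip_force: 40.0
t 4.65 p [ 0.5423 -0.009   0.1256] F [ 2.8  1.2 -0.8] g 10.7 40.0 q [ 0.61  0.23 -0.71  1.82  0.16  1.15  0.96]
0.45 (array([-0.3, -0.5,  0.6]), array([0., 0., 0.]), np.float64(64.3))
0.5 (array([9.2, 2.1, 0.6]), array([0. , 0. , 2.9]), np.float64(64.3))
0.6 (array([27.6,  8.7,  0.6]), array([0. , 0. , 8.6]), np.float64(64.3))
0.7 (array([45.3, 17.1,  0.6]), array([ 0.1,  0. , 14.4]), np.float64(64.3))
0.8 (array([62. , 27.2,  0.6]), array([ 0.1,  0. , 20.1]), np.float64(64.3))
0.9 (array([77.7, 38.9,  0.6]), array([ 0.1,  0. , 25.8]), np.float64(64.3))
1.0 (array([92.1, 52.2,  0.6]), array([ 0.1,  0. , 31.6]), np.float64(64.3))
1.1 (array([105.1,  66.8,   0.6]), array([ 0.1,  0. , 37.3]), np.float64(64.3))
1.2 (array([116.6,  82.6,   0.6]), array([ 0.1,  0. , 43. ]), np.float64(64.3))
1.3 (array([126.4,  99.5,   0.6]), array([ 0.1,  0. , 48.7]), np.float64(64.3))
1.35 (array([130.7, 108.3,   0.6]), array([ 0.1,  0. , 51.6]), np.float64(64.3))
```

Through the catch at low force. Continuing to about 1.35 rad.

```bash
python3 -m jog '[[[19,5,0,0,0,6,0],[37,12,0,0,0,12,0],[54,22,0,0,0,17,0],[70,33,0,0,0,23,0],[85,45,0,0,0,29,0],[99,59,0,0,0,34,0],[111,75,0,0,0,40,0],[122,91,0,0,0,46,0],[131,108,0,0,0,52,0],[131,108,0,0,0,52,0]]]'
python3 -m jog '[[[0,0,0,0,0,0,60],[0,0,0,0,0,0,60],[0,0,0,0,0,0,60],[0,0,0,0,0,0,60],[0,0,-50,0,0,0,60],[0,0,-90,0,0,0,60],[0,0,-90,0,0,0,60]]]'
python3 -c "
from h import *
st();print(handle(1.35),handle(1.37))
print(go(.3845,-.325,.2,None))"
```

```text
time: 5.65
position: [0.4726, 0.1466, 0.1256]
tool_rot: [1.966, 2.447, 0.007]
ft_force: [6.4, 0.6, -5.0]
grip_width: 0.125
grip_force: 40.0
time: 6.35
position: [0.4741, 0.1454, 0.221]
tool_rot: [1.965, 2.443, 0.011]
ft_force: [0.2, -0.4, -0.1]
grip_width: 0.652
grip_force: 0.0
t 6.35 p [0.4741 0.1454 0.221 ] F [ 0.2 -0.4 -0.1] g 56.7 0.0 q [ 0.42  0.02 -0.77  1.81  0.01  1.31 -0.14]
[0.47161925 0.14534773] [0.47174333 0.14926023]
(array([-440.3, -188.6,   19.7]), array([ 0.5,  0.1, -0. ]), np.float64(12.4))
```

```bash
python3 -m jog '[[[-440,-189,10,0,0,0,70],[-440,-189,10,0,0,0,70],[-440,-189,10,0,0,0,70],[-440,-189,10,0,0,0,70],[-440,-189,10,0,0,0,70],[-440,-189,10,0,0,0,70],[-440,-189,10,0,0,0,70],[-440,-189,10,0,0,0,70],[-440,-189,10,0,0,0,70],[-440,-189,10,0,0,0,70]]]' 12
python3 -m jog '[[[0,0,0,0,0,0,70],[0,0,0,0,0,0,70]]]' 12
python3 - <<'E'
from h import *
st()
b=cam("top");save("t3",cv2.resize(b[0][120:290,190:410],None,fx=3.5,fy=3.5))
P=cloud(b);hsv=cv2.cvtColor(b[0],cv2.COLOR_RGB2HSV)
roi=np.zeros(P.shape[:2],bool);roi[120:280,190:310]=1
bl=roi&(hsv[...,0]>100)&(hsv[...,0]<120)&(hsv[...,1]>150)&(hsv[...,2]>90)&(P[...,2]>.14)&(P[...,2]<.18)
q=cv2.minAreaRect((P[bl][:,:2]*1000).astype(np.float32));print(q,cv2.boxPoints(q))
for lo,hi in((.088,.1),(.1,.115)):
    tr=roi&(hsv[...,0]>8)&(hsv[...,0]<30)&(P[...,2]>lo)&(P[...,2]<hi)
    q=cv2.minAreaRect((P[tr][:,:2]*1000).astype(np.float32));print(tr.sum(),q,cv2.boxPoints(q))
print(go(.384,-.3245,.2),go(.384,-.3245,.011,12.4))
E
```

```text
time: 7.35
position: [0.3785, -0.33, 0.2047]
tool_rot: [-1.974, -2.443, 0.002]
ft_force: [0.0, 1.1, 0.3]
grip_width: 0.806
grip_force: 0.0
time: 7.55
position: [0.3805, -0.3258, 0.2047]
tool_rot: [-1.969, -2.446, -0.001]
ft_force: [-0.1, 1.0, 0.3]
grip_width: 0.802
grip_force: 0.0
t 7.55 p [ 0.3805 -0.3258  0.2047] F [-0.1  1.   0.3] g 69.8 0.0 q [ 0.87  0.03 -0.22  1.83  0.    1.29  0.87]
((558.8806762695312, 122.47465515136719), (218.93218994140625, 11.947897911071777), 13.092611312866211) [[450.90686  103.49642 ]
 [453.6134    91.859116]
 [666.8545   141.45288 ]
 [664.14795  153.0902  ]]
629 ((553.5338745117188, 97.5250244140625), (71.36016845703125, 169.42173767089844), 87.76505279541016) [[467.49603   65.17558 ]
 [636.7889    58.568584]
 [639.5717   129.87447 ]
 [470.27887  136.48146 ]]
145 ((554.236328125, 96.39933776855469), (81.62265014648438, 182.0533447265625), 86.242431640625) [[460.73077   61.641174]
 [642.39276   49.71031 ]
 [647.7419   131.1575  ]
 [466.0799   143.08836 ]]
(array([-0.3,  2.8,  5. ]), array([-0. , -0.1, -0. ]), np.float64(12.4)) (array([ -0.6,   2.9, 194. ]), array([-0. , -0.1,  0. ]), np.float64(12.4))
```

View pics/t3.png

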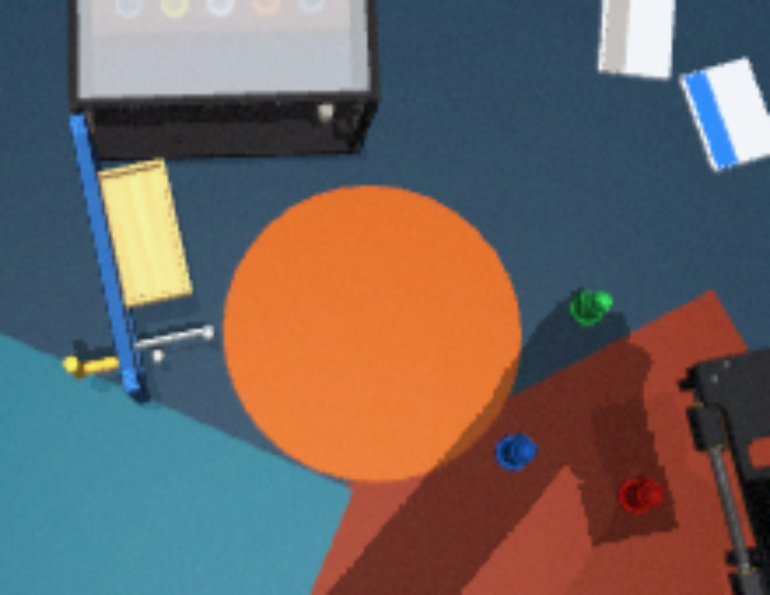

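The door stands wide open, with the tray corners at (100,170), (163,160), (192,295) and (127,305) in the crop. Red is at (640,495) and upright. Next: descend, grip, and compute the tray centre.

```bash
python3 -m jog '[[[0,3,50,0,0,0,70],[0,3,100,0,0,0,70],[0,3,150,0,0,0,70],[-1,3,185,0,0,0,70],[-1,3,193,0,0,0,70],[-1,3,193,0,0,0,70],[-1,3,193,0,0,0,60]]]' 12
python3 -m jog '[[[0,0,0,0,0,0,5],[0,0,0,0,0,0,5],[0,0,0,0,0,0,5],[0,0,0,0,0,0,5],[0,0,0,0,0,0,5],[0,0,0,0,0,0,5],[0,0,0,0,0,0,5],[0,0,0,0,0,0,5],[0,0,0,0,0,0,5],[0,0,0,0,0,0,5]]]' 12
python3 - <<'E'
from h import *
st();b=cam("top");P=cloud(b);hsv=cv2.cvtColor(b[0],cv2.COLOR_RGB2HSV)
m=((hsv[...,0]>15)&(hsv[...,0]<32)&(hsv[...,1]>50)&(hsv[...,2]>120)).astype(np.uint8);m[:160]=0;m[212:]=0;m[:,:212]=0;m[:,250:]=0
cs=max(cv2.findContours(m,0,1)[0],key=cv2.contourArea);r=cv2.minAreaRect(cs);print(r)
C=np.array([ray(b,*p,.107)[:2] for p in cv2.boxPoints(r)]);print(C.round(4),C.mean(0))
phi=np.radians(76.9);d=np.array([-np.sin(phi),-np.cos(phi)]);n=np.array([-np.cos(phi),np.sin(phi)])
print([((c-H)@d,(c-H)@n) for c in [*C,C.mean(0)]])
E
```

```text
time: 8.3
position: [0.3859, -0.3268, 0.0146]
tool_rot: [1.965, 2.447, 0.0]
ft_force: [0.1, 0.1, -0.3]
grip_width: 0.769
grip_force: 0.0
time: 9.3
position: [0.3841, -0.3265, 0.0126]
tool_rot: [-1.969, -2.448, 0.0]
ft_force: [-1.2, -0.4, 2.4]
grip_width: 0.235
grip_force: 12.0
t 9.3 p [ 0.3841 -0.3265  0.0126] F [-1.2 -0.4  2.4] g 20.4 12.0 q [ 0.85  0.24 -0.22  2.02  0.07  0.89  0.81]
((231.0194854736328, 185.92437744140625), (39.81052780151367, 19.346519470214844), 77.90524291992188)
[[0.6331 0.1342]
 [0.6457 0.0807]
 [0.5343 0.0548]
 [0.522  0.1074]] [0.58378249 0.09425343]
[(np.float64(0.034877337810447634), np.float64(0.0010070115220735662)), (np.float64(0.034701017028886755), np.float64(-0.05394659078990497)), (np.float64(0.14911280227450327), np.float64(-0.053931731576186914)), (np.float64(0.14915637274177243), np.float64(7.900472796890795e-05)), (np.float64(0.09196188246390255), np.float64(-0.026698076529012345))]
```

```bash
python3 -m jog '[[[0,0,-20,0,0,0,5],[0,0,-60,0,0,0,5],[0,0,-110,0,0,0,5],[0,0,-160,0,0,0,5],[0,0,-200,0,0,0,5],[0,0,-200,0,0,0,5]]]'
python3 - <<'E'
from h import *
st();phi=np.radians(76.9);d=np.array([-np.sin(phi),-np.cos(phi)]);n=np.array([-np.cos(phi),np.sin(phi)])
T=H+.105*d-.025*n;print(T,go(*T,.21,13.1))
E
```

```text
time: 9.95
position: [0.3873, -0.3286, 0.2191]
tool_rot: [1.961, 2.439, -0.001]
ft_force: [0.6, -0.6, -0.5]
grip_width: 0.235
grip_force: 12.0
t 9.95 p [ 0.3873 -0.3286  0.2191] F [ 0.6 -0.6 -0.5] g 20.4 12.0 q [ 0.87  0.02 -0.22  1.81  0.01  1.3   0.86]
[0.57069881 0.09295221] (array([372.4, 269.7,   7.4]), array([ 0.4,  0.6, -0.7]), np.float64(12.4))
```

```bash
python3 -m jog '[[[25,18,0,0,0,0,5],[65,47,0,0,0,0,5],[105,76,0,0,0,0,5],[145,105,0,0,0,0,5],[185,134,0,0,0,0,5],[225,163,0,0,0,-1,5],[265,192,0,0,0,-1,5],[305,221,0,0,0,-1,5],[340,246,0,0,0,-1,5],[360,261,0,0,0,-1,5]]]'
python3 -m jog '[[[8,6,0,0,0,0,5],[10,8,0,0,0,0,5],[10,8,0,0,0,0,5],[10,8,0,0,0,0,5]]]'
python3 - <<'E'
from h import *
st();phi=np.radians(76.9);d=np.array([-np.sin(phi),-np.cos(phi)]);n=np.array([-np.cos(phi),np.sin(phi)])
T=H+.105*d-.025*n;print(T,go(*T,.109,13.1))
a=cam("scene");save("s4",cv2.resize(a[0][120:280,200:360],None,fx=3.7,fy=3.7))
E
```

```text
time: 10.95
position: [0.5618, 0.086, 0.2116]
tool_rot: [-1.94, -2.469, -0.002]
ft_force: [-0.2, -0.6, -0.2]
grip_width: 0.233
grip_force: 12.0
time: 11.35
position: [0.567, 0.0907, 0.2123]
tool_rot: [1.95, 2.463, -0.002]
ft_force: [0.3, -0.5, -0.0]
grip_width: 0.235
grip_force: 12.0
t 11.35 p [0.567  0.0907 0.2123] F [ 0.3 -0.5 -0. ] g 20.4 12.0 q [ 0.36  0.22 -0.65  1.64  0.14  1.33 -0.08]
[0.57069881 0.09295221] (array([  1.5,   4.2, 103.3]), array([-0. ,  0.1,  0.2]), np.float64(13.3))
```

View pics/s4.png

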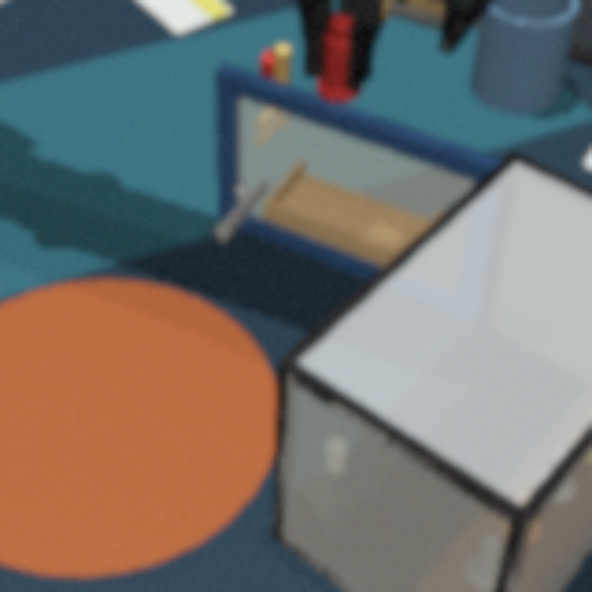

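The red figure is held upright at (338,60), over the tray at (350,215). Lowering it.

```bash
python3 -m jog '[[[1,4,30,0,0,0,5],[1,4,60,0,0,0,5],[1,4,80,0,0,0,5],[1,4,92,0,0,0,5],[1,4,97,0,0,0,5],[1,4,100,0,0,0,5],[1,4,101,0,0,0,5],[1,4,102,0,0,0,5],[1,4,102,0,0,0,5]]]'; python3 -c "
from h import *
st()"
```

```text
time: 12.3
position: [0.5713, 0.0948, 0.1112]
tool_rot: [1.946, 2.465, 0.001]
ft_force: [0.1, 0.9, -0.5]
grip_width: 0.236
grip_force: 12.0
t 12.3 p [0.5713 0.0948 0.1112] F [ 0.1  0.9 -0.5] g 20.5 12.0 q [ 0.33  0.31 -0.63  1.75  0.2   1.14 -0.13]
```

```bash
python3 -m jog '[[[2,0,1,0,0,0,5],[2,0,2,0,0,0,5],[2,0,2,0,0,0,5]]]'; python3 -m jog '[[[0,0,0.5,0,0,0,5],[0,0,1,0,0,0,5],[0,0,1,0,0,0,5]]]'
```

```text
time: 12.6
position: [0.5703, 0.0968, 0.1085]
tool_rot: [-1.947, -2.466, 0.0]
ft_force: [0.5, 0.4, 0.4]
grip_width: 0.237
grip_force: 12.0
time: 12.9
position: [0.5704, 0.0966, 0.1076]
tool_rot: [1.947, 2.465, -0.0]
ft_force: [-1.0, -0.4, 1.8]
grip_width: 0.236
grip_force: 12.0
```

```bash
python3 -m jog '[[[0,0,0,0,0,0,24],[0,0,0,0,0,0,28],[0,0,0,0,0,0,33],[0,0,0,0,0,0,38],[0,0,0,0,0,0,42],[0,0,0,0,0,0,42],[0,0,-5,0,0,0,42],[0,0,-15,0,0,0,42],[0,0,-35,0,0,0,42],[0,0,-60,0,0,0,42]]]'
python3 -m jog '[[[0,0,-40,0,0,0,42],[0,0,-55,0,0,0,42],[0,0,-55,0,0,0,42]]]'
python3 - <<'E'
from h import *
st()
a=cam("scene");save("s5",cv2.resize(a[0][120:280,200:360],None,fx=3.7,fy=3.7))
for p in (1.342,):print(handle(p),go(*handle(p),.21,90-np.degrees(p)))
E
```

```text
time: 13.9
position: [0.5699, 0.0966, 0.1682]
tool_rot: [-1.946, -2.465, 0.001]
ft_force: [0.5, -1.2, 0.1]
grip_width: 0.483
grip_force: 0.0
time: 14.2
position: [0.5722, 0.0973, 0.226]
tool_rot: [1.944, 2.462, 0.006]
ft_force: [-0.5, -1.2, 0.1]
grip_width: 0.486
grip_force: 0.0
t 14.2 p [0.5722 0.0973 0.226 ] F [-0.5 -1.2  0.1] g 42.3 0.0 q [ 0.35  0.22 -0.65  1.61  0.14  1.35 -0.09]
[0.47159153 0.14378216] (array([ 68.7, -85.9,  13.4]), array([0.1, 0. , 0.3]), np.float64(13.4))
```

View pics/s5.png

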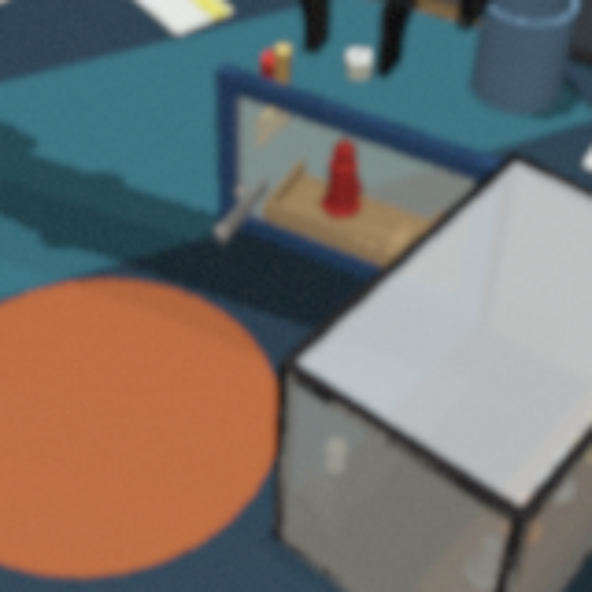

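The red figure stands upright in the tray at (343,180). Back to the handle.

```bash
python3 -m jog '[[[35,-40,0,0,0,0,60],[69,-86,0,0,0,0,60],[69,-86,0,0,0,0,60],[69,-86,0,0,0,0,60],[69,-86,0,0,0,0,60]]]' 40
python3 -c "
from h import *
st();print(go(*handle(1.342),.125,13.1))"
```

```text
time: 14.75
position: [0.4713, 0.1427, 0.2219]
tool_rot: [1.948, 2.464, -0.001]
ft_force: [0.1, -0.5, 0.3]
grip_width: 0.678
grip_force: 0.0
t 14.75 p [0.4713 0.1427 0.2219] F [ 0.1 -0.5  0.3] g 59.0 0.0 q [ 0.35  0.01 -0.7   1.81  0.01  1.32 -0.12]
(array([ 1. ,  0.6, 96.9]), array([-0. ,  0. ,  0.2]), np.float64(13.3))
```

```bash
python3 -m jog '[[[1,1,40,0,0,0,60],[1,1,80,0,0,0,60],[1,1,97,0,0,0,60],[1,1,97,0,0,0,60],[1,1,97,0,0,0,40],[1,1,97,0,0,0,25],[1,1,97,0,0,0,15],[1,1,97,0,0,0,0],[1,1,97,0,0,0,0],[1,1,97,0,0,0,0]]]' 40
python3 -m jog '[[[0,0,0,0,0,0,0],[0,0,0,0,0,0,0],[0,0,0,0,0,0,0],[0,0,0,0,0,0,0],[0,0,0,0,0,0,0]]]' 40
python3 -c "
from h import *
st()
for p in (1.342,1.3,1.25,1.2,1.15,1.1,1.05,1.,.95,.9,.85,.8):print(p,*go(*handle(p),.125,90-np.degrees(p)))"
```

```text
time: 15.75
position: [0.4716, 0.1451, 0.1259]
tool_rot: [1.947, 2.465, 0.0]
ft_force: [-0.0, -0.8, 0.6]
grip_width: 0.229
grip_force: 0.0
time: 16.25
position: [0.4723, 0.145, 0.1257]
tool_rot: [1.947, 2.464, 0.002]
ft_force: [4.8, 0.6, -2.2]
grip_width: 0.124
grip_force: 40.0
t 16.25 p [0.4723 0.145  0.1257] F [ 4.8  0.6 -2.2] g 10.8 40.0 q [ 0.33  0.11 -0.71  1.93  0.08  1.13 -0.18]
1.342 [-1.  -1.   0.7] [0.1 0.  0.3] 13.4
1.3 [-9.  -2.8  0.7] [ 0.1  0.  -2.1] 13.4
1.25 [-18.7  -4.6   0.7] [ 0.1  0.  -5. ] 13.4
1.2 [-28.4  -5.9   0.7] [ 0.1  0.  -7.9] 13.4
1.15 [-38.1  -6.7   0.7] [  0.1   0.  -10.7] 13.4
1.1 [-47.9  -7.    0.7] [  0.1   0.  -13.6] 13.4
1.05 [-57.7  -6.8   0.7] [  0.1   0.  -16.4] 13.4
1.0 [-67.5  -6.1   0.7] [  0.1   0.  -19.3] 13.4
0.95 [-77.2  -4.9   0.7] [  0.1   0.  -22.2] 13.4
0.9 [-86.8  -3.3   0.7] [  0.1   0.  -25. ] 13.4
0.85 [-96.4  -1.1   0.7] [  0.1   0.  -27.9] 13.4
0.8 [-105.8    1.5    0.7] [  0.1   0.  -30.8] 13.4
```

```bash
python3 -m jog '[[[-3,-1,0,0,0,-1,0],[-9,-3,0,0,0,-2,0],[-19,-4,0,0,0,-5,0],[-28,-5,0,0,0,-8,0],[-38,-6,0,0,0,-11,0],[-48,-6,0,0,0,-14,0],[-58,-6,0,0,0,-17,0],[-67,-5,0,0,0,-19,0],[-77,-4,0,0,0,-22,0],[-87,-2,0,0,0,-25,0]]]'
python3 -c "
from h import *
st()
for p in (.9,.85,.8,.75,.7,.65,.6,.55,.5,.45,.4,.35):print(p,*go(*handle(p),.125,90-np.degrees(p)))"
```

```text
time: 17.25
position: [0.4895, 0.0608, 0.1257]
tool_rot: [-1.363, -2.83, -0.001]
ft_force: [1.3, 2.2, -0.3]
grip_width: 0.127
grip_force: 40.0
t 17.25 p [0.4895 0.0608 0.1257] F [ 1.3  2.2 -0.3] g 11.1 40.0 q [ 0.46  0.1  -0.66  1.93  0.07  1.13  0.44]
0.9 [-0.6 -0.8  0.7] [ 0.  -0.1  0.1] 38.6
0.85 [-10.2  -2.9   0.7] [ 0.  -0.1 -2.7] 38.6
0.8 [-19.8  -4.6   0.7] [ 0.  -0.1 -5.6] 38.6
0.75 [-29.6  -5.7   0.7] [ 0.  -0.1 -8.5] 38.6
0.7 [-39.3  -6.4   0.6] [  0.   -0.1 -11.3] 38.6
0.65 [-49.1  -6.6   0.6] [  0.   -0.1 -14.2] 38.6
0.6 [-58.9  -6.3   0.6] [  0.   -0.1 -17.1] 38.6
0.55 [-68.6  -5.5   0.6] [  0.   -0.1 -19.9] 38.6
0.5 [-78.3  -4.3   0.6] [  0.   -0.1 -22.8] 38.6
0.45 [-88.   -2.5   0.6] [  0.   -0.1 -25.6] 38.6
0.4 [-97.5  -0.3   0.6] [  0.   -0.1 -28.5] 38.6
0.35 [-106.9    2.4    0.6] [  0.   -0.1 -31.4] 38.6
```

```bash
python3 -m jog '[[[-8,-2,0,0,0,-2,0],[-17,-4,0,0,0,-5,0],[-27,-5,0,0,0,-8,0],[-37,-6,0,0,0,-11,0],[-47,-6,0,0,0,-14,0],[-56,-6,0,0,0,-16,0],[-65,-5,0,0,0,-19,0],[-74,-4,0,0,0,-22,0],[-82,-3,0,0,0,-24,0],[-88,-2,0,0,0,-26,0]]]'
python3 -c "
from h import *
st()
for p in (.45,.42,.39,.36,.33,.3,.27,.24,.21,.18,.15,.12,.09,.06):print(p,*go(*handle(p),.125,90-np.degrees(p)))"
```

```text
time: 18.25
position: [0.5425, -0.0093, 0.1257]
tool_rot: [-0.693, -3.063, -0.002]
ft_force: [1.1, 1.3, 1.0]
grip_width: 0.124
grip_force: 40.0
t 18.25 p [ 0.5425 -0.0093  0.1257] F [1.1 1.3 1. ] g 10.8 40.0 q [ 0.54  0.22 -0.64  1.82  0.14  1.15  0.98]
0.45 [ 0.  -0.3  0.7] [ 0.  -0.1  0.3] 64.5
0.42 [-5.7 -1.6  0.7] [ 0.  -0.1 -1.4] 64.5
0.39 [-11.4  -2.8   0.7] [ 0.  -0.1 -3.1] 64.5
0.36 [-17.2  -3.8   0.7] [ 0.  -0.1 -4.9] 64.5
0.33 [-23.   -4.7   0.7] [ 0.  -0.1 -6.6] 64.5
0.3 [-28.9  -5.3   0.6] [ 0.  -0.1 -8.3] 64.5
0.27 [-34.7  -5.8   0.6] [  0.   -0.1 -10. ] 64.5
0.24 [-40.6  -6.1   0.6] [  0.   -0.1 -11.7] 64.5
0.21 [-46.4  -6.3   0.6] [  0.1  -0.1 -13.5] 64.5
0.18 [-52.3  -6.2   0.6] [  0.1  -0.1 -15.2] 64.5
0.15 [-58.2  -6.    0.6] [  0.1  -0.1 -16.9] 64.5
0.12 [-64.   -5.6   0.6] [  0.1  -0.1 -18.6] 64.5
0.09 [-69.9  -5.    0.6] [  0.1  -0.1 -20.3] 64.5
0.06 [-75.7  -4.3   0.6] [  0.1  -0.1 -22.1] 64.5
```

```bash
python3 -m jog '[[[-5,-1,0,0,0,-1,0],[-9,-2,0,0,0,-2.5,0],[-13,-3,0,0,0,-3.7,0],[-17,-3.5,0,0,0,-5,0],[-21,-4,0,0,0,-6,0],[-25,-4.7,0,0,0,-7,0],[-29,-5,0,0,0,-8.3,0],[-33,-5.5,0,0,0,-9.5,0],[-37,-5.8,0,0,0,-10.7,0],[-40.5,-6,0,0,0,-11.7,0]]]'
python3 -m jog '[[[-3,-0.5,0,0,0,-1,0],[-6,-0.7,0,0,0,-1.8,0],[-9,-0.8,0,0,0,-2.6,0],[-12,-0.8,0,0,0,-3.5,0],[-15,-0.7,0,0,0,-4.4,0],[-18,-0.3,0,0,0,-5.2,0]]]'
python3 -c "
from h import *
st()
for p in (.15,.12,.09,.06,.03,0,-.03,-.06,-.09,-.11):print(p,*go(*handle(p),.125,90-np.degrees(p)))"
```

```text
time: 19.25
position: [0.5773, -0.0327, 0.1257]
tool_rot: [0.377, 3.118, 0.001]
ft_force: [2.3, 4.4, 3.4]
grip_width: 0.127
grip_force: 40.0
time: 19.85
position: [0.5934, -0.0402, 0.1257]
tool_rot: [-0.238, -3.131, 0.006]
ft_force: [-0.3, -0.5, 6.2]
grip_width: 0.125
grip_force: 40.0
t 19.85 p [ 0.5934 -0.0402  0.1257] F [-0.3 -0.5  6.2] g 10.9 40.0 q [ 0.56  0.34 -0.65  1.69  0.22  1.18  1.28]
0.15 [1.  0.3 0.7] [-0.2 -0.1 -0.1] 81.3
0.12 [-4.7 -1.   0.7] [-0.2 -0.1 -1.8] 81.3
0.09 [-10.4  -2.2   0.7] [-0.2 -0.1 -3.5] 81.3
0.06 [-16.2  -3.2   0.7] [-0.2 -0.1 -5.3] 81.3
0.03 [-22.   -4.    0.7] [-0.2 -0.1 -7. ] 81.3
0 [-27.9  -4.6   0.7] [-0.2 -0.1 -8.7] 81.3
-0.03 [-33.7  -5.    0.7] [ -0.2  -0.1 -10.4] 81.3
-0.06 [-39.6  -5.3   0.6] [ -0.2  -0.1 -12.1] 81.3
-0.09 [-45.5  -5.4   0.6] [ -0.2  -0.1 -13.9] 81.3
-0.11 [-49.4  -5.3   0.6] [ -0.2  -0.1 -15. ] 81.3
```

```bash
python3 -m jog '[[[-3,-0.6,0,0,0,-1,0],[-6,-1.2,0,0,0,-2,0],[-8,-1.6,0,0,0,-2.7,0],[-10.4,-2.2,0,0,0,-3.5,0]]]'|grep -E "pos|ft"
python3 -m jog '[[[-1.5,-0.3,0,0,0,-0.5,0],[-3,-0.5,0,0,0,-0.9,0]]]'|grep -E "pos|ft"
python3 -m jog '[[[-1.5,-0.3,0,0,0,-0.5,0],[-3,-0.5,0,0,0,-0.9,0]]]'|grep -E "pos|ft"
python3 -m jog '[[[-1,-0.2,0,0,0,-0.3,0],[-2,-0.3,0,0,0,-0.6,0]]]'|grep -E "pos|ft"
python3 -c "
from h import *
st()
for p in (.06,.03,0,-.03,-.06,-.09,-.11):print(p,*go(*handle(p),.125,90-np.degrees(p)))"
```

```text
position: [0.6038, -0.0441, 0.1257]
ft_force: [-0.3, 1.0, 5.0]
position: [0.6066, -0.0451, 0.1257]
ft_force: [-1.4, -0.5, 5.6]
position: [0.6096, -0.046, 0.1257]
ft_force: [-0.9, 0.2, 5.7]
position: [0.6116, -0.0467, 0.1257]
ft_force: [0.1, -0.7, 5.3]
t 20.85 p [ 0.6116 -0.0467  0.1257] F [ 0.1 -0.7  5.3] g 10.8 40.0 q [ 0.56  0.38 -0.65  1.65  0.25  1.2   1.37]
0.06 [2.6 0.8 0.7] [-0.2 -0.1  0.6] 87.1
0.03 [-3.1 -0.6  0.7] [-0.2 -0.1 -1.2] 87.1
0 [-8.9 -1.8  0.7] [-0.2 -0.1 -2.9] 87.1
-0.03 [-14.6  -2.8   0.7] [-0.2 -0.1 -4.6] 87.1
-0.06 [-20.4  -3.7   0.7] [-0.2 -0.1 -6.3] 87.1
-0.09 [-26.3  -4.4   0.7] [-0.2 -0.1 -8. ] 87.1
-0.11 [-30.2  -4.7   0.7] [-0.2 -0.1 -9.2] 87.1
```

```bash
for i in 1; do
python3 -m jog '[[[-1,-0.2,0,0,0,-0.3,0],[-2,-0.4,0,0,0,-0.6,0]]]'|grep -E "pos|ft"
python3 -m jog '[[[-1,-0.2,0,0,0,-0.3,0],[-2,-0.4,0,0,0,-0.6,0]]]'|grep -E "pos|ft"
python3 -m jog '[[[-1,-0.2,0,0,0,-0.3,0],[-2,-0.4,0,0,0,-0.6,0]]]'|grep -E "pos|ft"
python3 -m jog '[[[-1,-0.2,0,0,0,-0.3,0],[-2,-0.4,0,0,0,-0.6,0]]]'|grep -E "pos|ft"
done
```

```text
position: [0.6135, -0.0472, 0.1257]
ft_force: [-1.2, -2.1, 5.1]
position: [0.6155, -0.0478, 0.1257]
ft_force: [-0.8, -1.0, 6.4]
position: [0.6174, -0.0484, 0.1257]
ft_force: [-0.6, -1.4, 6.0]
position: [0.6194, -0.0489, 0.1257]
ft_force: [-0.4, -0.9, 6.4]
```

```bash

python3 -m jog '[[[-0.7,-0.1,0,0,0,-0.2,0],[-1.4,-0.2,0,0,0,-0.4,0]]]'|grep -E "pos|ft"
python3 -m jog '[[[-0.7,-0.1,0,0,0,-0.2,0],[-1.4,-0.2,0,0,0,-0.4,0]]]'|grep -E "pos|ft"
python3 -m jog '[[[-0.7,-0.1,0,0,0,-0.2,0],[-1.4,-0.2,0,0,0,-0.4,0]]]'|grep -E "pos|ft"
python3 -m jog '[[[-0.7,-0.1,0,0,0,-0.2,0],[-1.4,-0.2,0,0,0,-0.4,0]]]'|grep -E "pos|ft"
```

```text
position: [0.6208, -0.0492, 0.1257]
ft_force: [-1.3, -2.2, 5.1]
position: [0.6222, -0.0496, 0.1257]
ft_force: [-0.3, -1.3, 5.6]
position: [0.6235, -0.0499, 0.1257]
ft_force: [-0.4, -1.8, 6.1]
position: [0.625, -0.0502, 0.1257]
ft_force: [-0.6, -2.8, 5.6]
```

```bash

python3 -m jog '[[[-0.5,-0.1,0,0,0,-0.2,0],[-1,-0.2,0,0,0,-0.3,0]]]'|grep -E "pos|ft"
python3 -m jog '[[[-0.5,-0.1,0,0,0,-0.2,0],[-1,-0.2,0,0,0,-0.3,0]]]'|grep -E "pos|ft"
python3 -m jog '[[[-0.5,-0.1,0,0,0,-0.2,0],[-1,-0.2,0,0,0,-0.3,0]]]'|grep -E "pos|ft"
python3 -m jog '[[[-0.5,-0.1,0,0,0,-0.2,0],[-1,-0.2,0,0,0,-0.3,0]]]'|grep -E "pos|ft"
```

```text
position: [0.6256, -0.0503, 0.1257]
ft_force: [-3.7, -1.6, 7.8]
position: [0.6259, -0.0505, 0.1257]
ft_force: [-4.0, -3.0, 7.7]
position: [0.6265, -0.0505, 0.1257]
ft_force: [-5.5, -2.6, 8.8]
position: [0.6271, -0.0507, 0.1257]
ft_force: [-6.2, -1.9, 10.2]
```

```bash
python3 - <<'E'
from h import *
st();b=cam("top");print([ (p,go(*handle(p),.125,90-np.degrees(p))) for p in (-.02,-.04)])
save("t6",cv2.resize(b[0][80:200,190:320],None,fx=5,fy=5,interpolation=cv2.INTER_CUBIC)[:600,:800])
E
```

```text
t 23.25 p [ 0.6271 -0.0507  0.1257] F [-6.2 -1.9 10.2] g 10.6 40.0 q [ 0.55  0.42 -0.66  1.6   0.27  1.22  1.45]
[(-0.02, (array([3. , 1.1, 0.7]), array([-0.3, -0.3,  1.1]), np.float64(92.3))), (-0.04, (array([-0.8,  0.1,  0.6]), array([-0.3, -0.3, -0. ]), np.float64(92.3)))]
```

View pics/t6.png

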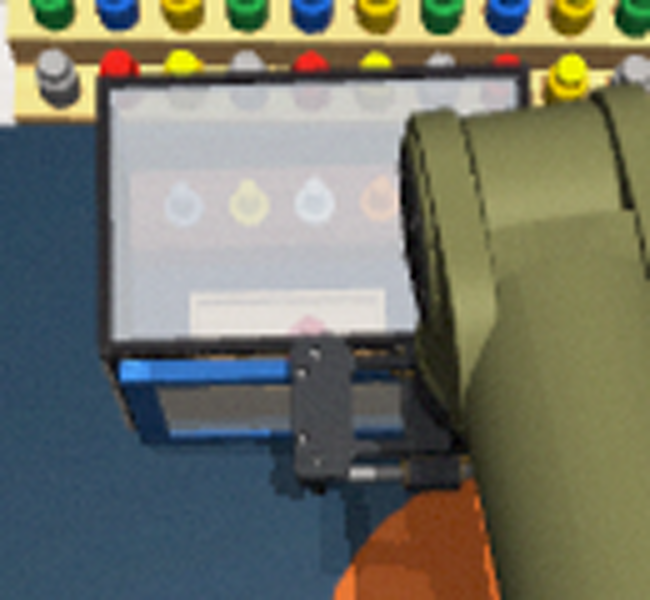

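The door is almost closed (leaf edge at row 370), with red inside at (310,325). The soft force rise is the second roller. Continuing in small steps.

```bash

python3 -m jog '[[[-0.4,-0.1,0,0,0,-0.1,0],[-0.8,-0.1,0,0,0,-0.2,0]]]'|grep -E "pos|ft"
python3 -m jog '[[[-0.4,-0.1,0,0,0,-0.1,0],[-0.8,-0.1,0,0,0,-0.2,0]]]'|grep -E "pos|ft"
python3 -m jog '[[[-0.4,-0.1,0,0,0,-0.1,0],[-0.8,-0.1,0,0,0,-0.2,0]]]'|grep -E "pos|ft"
```

```text
position: [0.6277, -0.0508, 0.1257]
ft_force: [-6.6, -1.8, 9.8]
position: [0.6285, -0.051, 0.1256]
ft_force: [-7.4, -2.4, 10.3]
position: [0.6294, -0.0512, 0.1257]
ft_force: [-6.3, -2.3, 9.3]
```

```bash

python3 -m jog '[[[-0.3,-0.1,0,0,0,-0.1,0],[-0.6,-0.1,0,0,0,-0.2,0]]]'|grep -E "pos|ft"
python3 -m jog '[[[-0.3,-0.1,0,0,0,-0.1,0],[-0.6,-0.1,0,0,0,-0.2,0]]]'|grep -E "pos|ft"
python3 -m jog '[[[0,0,0,0,0,0,0]]]'|grep -E "pos|ft"
```

```text
position: [0.6302, -0.0513, 0.1257]
ft_force: [-4.6, -2.8, 8.3]
position: [0.631, -0.0515, 0.1257]
ft_force: [-5.3, -2.5, 8.6]
position: [0.6312, -0.0515, 0.1257]
ft_force: [-4.8, -3.2, 9.5]
```

```bash

python3 -m jog '[[[-0.3,-0.1,0,0,0,-0.1,0],[-0.6,-0.1,0,0,0,-0.2,0]]]'|grep -E "pos|ft"
python3 -m jog '[[[-0.3,-0.1,0,0,0,-0.1,0],[-0.6,-0.1,0,0,0,-0.2,0]]]'|grep -E "pos|ft"
python3 -m jog '[[[-0.3,-0.1,0,0,0,-0.1,0],[-0.6,-0.1,0,0,0,-0.2,0]]]'|grep -E "pos|ft"
```

```text
position: [0.6319, -0.0516, 0.1257]
ft_force: [-3.9, -1.9, 8.4]
position: [0.6327, -0.0518, 0.1257]
ft_force: [-3.6, -2.1, 7.0]
position: [0.6336, -0.052, 0.1257]
ft_force: [-2.9, -2.9, 8.1]
```

```bash

python3 -m jog '[[[-0.3,-0.1,0,0,0,-0.1,0],[-0.6,-0.1,0,0,0,-0.2,0]]]'|grep -E "pos|ft"
python3 -m jog '[[[-0.3,-0.1,0,0,0,-0.1,0],[-0.6,-0.1,0,0,0,-0.2,0]]]'|grep -E "pos|ft"
python3 -m jog '[[[-0.3,-0.1,0,0,0,-0.1,0],[-0.6,-0.1,0,0,0,-0.2,0]]]'|grep -E "pos|ft"
python3 -m jog '[[[-0.3,-0.1,0,0,0,-0.1,0],[-0.6,-0.1,0,0,0,-0.2,0]]]'|grep -E "pos|ft"
```

```text
position: [0.6344, -0.0521, 0.1257]
ft_force: [-2.7, -3.7, 7.4]
position: [0.635, -0.0522, 0.1257]
ft_force: [-2.9, -2.3, 7.5]
position: [0.6351, -0.0523, 0.1257]
ft_force: [-4.8, -2.5, 8.6]
position: [0.6352, -0.0522, 0.1257]
ft_force: [-6.2, -2.2, 10.3]
```

```bash

python3 -m jog '[[[-0.3,0,0,0,0,0,0],[-0.5,0,0,0,0,0,0]]]'|grep -E "pos|ft"
python3 -m jog '[[[-0.3,0,0,0,0,0,0],[-0.5,0,0,0,0,0,0]]]'|grep -E "pos|ft"
python3 -m jog '[[[-0.3,0,0,0,0,0,0],[-0.5,0,0,0,0,0,0]]]'|grep -E "pos|ft"; python3 -c "
from h import *
st()"
```

```text
position: [0.6353, -0.0522, 0.1257]
ft_force: [-6.9, -3.3, 10.3]
position: [0.6353, -0.0523, 0.1257]
ft_force: [-8.2, -2.9, 11.3]
position: [0.6354, -0.0523, 0.1257]
ft_force: [-10.0, -4.0, 12.3]
t 26.4 p [ 0.6354 -0.0523  0.1257] F [-10.   -4.   12.3] g 11.0 40.0 q [ 0.55  0.44 -0.66  1.58  0.29  1.23  1.49]
```

Firm stop at about 10 N: the door is home. Relaxing, releasing and lifting off.

```bash

python3 -m jog '[[[1,0,0,0,0,0,0],[2,0,0,0,0,0,0]]]'|grep -E "pos|ft"
python3 -m jog '[[[0,0,0,0,0,0,20],[0,0,0,0,0,0,40],[0,0,0,0,0,0,60],[0,0,0,0,0,0,60],[0,0,0,0,0,0,60]]]'|grep -E "pos|ft|wid"
python3 -m jog '[[[0,0,-30,0,0,0,60],[0,0,-70,0,0,0,60],[0,0,-100,0,0,0,60],[100,0,-100,0,0,0,60],[140,0,-100,0,0,0,60],[160,0,-100,0,0,0,60],[160,0,-100,0,0,0,60],[160,0,-100,0,0,0,60],[160,0,-100,0,0,0,60]]]'
python3 - <<'E'
from h import *
b=cam("top");a=cam("scene")
P=cloud(b);hsv=cv2.cvtColor(b[0],cv2.COLOR_RGB2HSV)
roi=np.zeros(P.shape[:2],bool);roi[80:190,200:310]=1
br=roi&(hsv[...,0]>15)&(hsv[...,0]<32)&(hsv[...,1]>120)&(P[...,2]>.15)&(P[...,2]<.168);print("bar",P[br].mean(0),br.sum())
bl=roi&(hsv[...,0]>100)&(hsv[...,0]<120)&(hsv[...,1]>150)&(hsv[...,2]>90)&(P[...,2]>.14)&(P[...,2]<.18)
print(cv2.minAreaRect((P[bl][:,:2]*1000).astype(np.float32)))
save("f",np.hstack([cv2.resize(b[0][80:200,190:320],(400,370)),cv2.resize(a[0][120:305,240:440],(400,370))]))
E
```

```text
position: [0.6352, -0.0523, 0.1257]
ft_force: [-2.6, -2.1, 7.4]
position: [0.6367, -0.0476, 0.1251]
ft_force: [-0.2, 0.3, 0.3]
grip_width: 0.49
time: 28.0
position: [0.4786, -0.0609, 0.2262]
tool_rot: [-0.132, 3.137, -0.001]
ft_force: [-0.0, 0.1, 1.0]
grip_width: 0.687
grip_force: 0.0
bar [ 0.65643204 -0.04566079  0.15818021] 19
((669.5314331054688, 31.483299255371094), (11.881372451782227, 217.7852020263672), 4.700125217437744)
```

View pics/f.png

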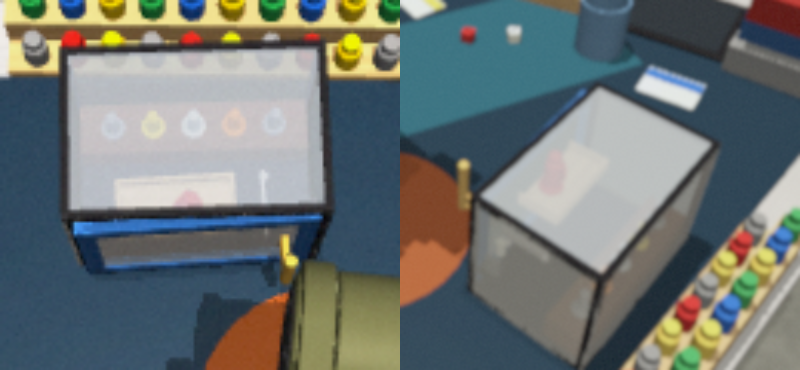

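The final picture shows the door flush: the leaf is at world angle −0.08, which suits its stop, and stayed put after release. Red stands upright in the tray at (553,175), and the dice and mug are unmoved. Handing in.

```bash
python3 -c "
from h import *
print(ctrl.close_job())"
```

```text
the job is handed in; nothing more can be done
None
```

I handed the job in at about 28 s; no verdict came back. The door went past the second click onto its stop at about 10 N of push and was let go. The red figure stands upright in the door tray. The mug and dice look unmoved in the last picture; I did not re-check the blue and green figures, but the arm stayed clear of them.

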